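# Pop open the push-latch bead box

## Task

Open the bead box that has the single round hole in its plywood lid: press its lid down fully with a fingertip near the free front edge, once, so that the push-push latch lets go, then draw back and see that the lid pops up and stays open by itself. Do not press the open lid down again, leave the other two lids shut, do not pick up or shift any of the boxes, and leave the saucer, the vial and the tray where they are.

Things in the scene. Friction and masses are not known exactly. Their poses are not given: they have to be found in the camera images.
- box_round: The box to open: plywood, 110 mm (x) by 90 mm (y), loose on the table, about 0.9 kg. Its lid has one round black hole (27 mm, in a 32 mm brass rim) near its middle. Shut, its top is 93 mm above the table. Origin: centre of the underside; own x points from the lid's free front edge to the hinge, z up. Yaw within 25 degrees; the three boxes swap places.
- lid_round (a joint): Lid angle (rad). 0 shut and latched, -0.1 pressed fully in (stop), 0.62 popped open (stop). Pressing past about -0.08 trips the push-push latch (2 to 4 N; at the press point 7 mm down, 9 mm to the stop). As the finger draws back, a spring swings the lid up in 0.5 s and holds it, front edge then 150 mm above the table. Pressing the open lid down relatches it. It cannot be pried open.
- lid_round_press (a point): Where to press the lid of box_round: upper face, on the midline, 18 mm behind the free front edge, 90 mm in front of the hinge line (which is 85 mm above the table at the box's back). 93 mm above the table when shut; moves with the lid. Lid 112 x 92 x 8 mm; below it an 11 mm gap to the box walls lets it sink when pressed.
- box_slot: A like box whose lid has a long narrow black slot (57 x 12 mm) across it instead. Leave it in place. Origin as for box_round.
- lid_slot (a joint): Angle of the lid of box_slot, values as for lid_round. To be left shut (0).
- box_plain: A like box whose lid has no hole at all. Leave it in place. Origin as for box_round.
- lid_plain (a joint): Angle of the lid of box_plain, values as for lid_round. To be left shut (0).
- saucer: Saucer with amber beads, 128 mm across, 15 mm high, loose on the table nearer to the robot than the boxes. Origin: centre of its underside.
- vial: Small clear vial with a white cap, 27 mm across, 65 mm high, standing loose nearer to the robot than the boxes. Origin: centre of its underside.
- tray: Shallow open white plastic tray, 100 x 150 x 20 mm, loose on the table beyond the boxes. Origin: centre of its underside.

How it is judged:
By the outcome, as a careful person would: the job done as asked, in the order asked, and still so for the second after the job is handed in, with the robot touching nothing.
It also fails if it takes over 32 s, if anything falls off the work surface, if the arm or the gripper's body presses on something with over 40 N, if the wrist force passes 120 N, or if a joint passes its speed limit or range.

## Robot

A 6-joint arm with a two-finger parallel gripper is mounted at the origin on the work surface. World frame = base frame: x ahead of the robot, y to its left, z up, the work surface at z = 0. Lengths are in m, angles in degrees, forces in N, time in s.
With the tool pointing down it reaches from about 0.35 to 0.925 m from the base axis. Payload 6.4 kg.
Tool frame: the origin (TCP) lies midway between the tips of the shut fingers; the grasp point (between the pads) lies 19 mm behind it; z points along the fingers, y is the direction in which the jaws open and shut (so a half turn about z gives the same grasp; the last joint's range is limited). The gripper opens to 85 mm and grips with 20 to 120 N. Pads are 22 mm wide; open, the fingers measure 114 mm over their backs; the gripper's body (76 mm by 85 mm) begins 54 mm behind the grasp point. The pads swing forward as they close: fully open they stand 13 mm farther back than shut.
Start: joints at [-78.616, 14.043, 89.255, -0, 76.702, -9.975], TCP at [0.237, -0.605, 0.231] pointing down, gripper open.
Joint ranges: [-179.41, 179.41], [-58.25, 129.5], [7.25, 145.43], [-54.29, 234.29], [11.92, 165.04], [-157.13, 157.13]. Speed limits (degrees/s): [147.25, 147.25, 180, 180, 180, 180].

## Interface

Orientations are given as a 3x3 rotation matrix whose columns are the frame's x, y, z axes.
In Python, from rig import manip gives the robot as it stands.
- The arm moves only by the tool step_arm, never from a script. Its argument "motion" is a list of rows, each an object with "dp": the shift along the tool's x, y, z in mm, a list of three; "spin": the turn about the tool's z in rad; "hand": the opening, from 0 (shut) to 1 (fully open). In form: [{"dp": [dx, dy, dz], "spin": spin, "hand": hand}, ...]. A call has 1 to 5 rows; each row shifts and turns the commanded pose from where the row before left it, along the tool's axes as they then stand; what a row does not reach is not made up. A row lasts 1/8 s, in which the tool goes at most 62.5 mm and 10.7 degrees, less where a joint would pass 70% of its speed; a pose out of reach is approached as far as the arm can. A call with a gripper value outside its range is refused whole. The fingers move at their own pace and stop on an object; the grip force is fixed at half the most. Time passes only in rows, so rows that do not move let the fingers close. It gives the time, the measured TCP pose, the force and the opening at its end, in the units of the state.
- manip.get_state(): the state, without advancing time (a new reading comes with each control period).
- manip.grab_frame(name): name is "scene" or "side" or "wrist"; returns the picture (384x512x3 uint8, red, green, blue); there is no depth.
- manip.get_calibration(name): a dict with "vertical_fov" (degrees; the focal length in pixels is half the picture's height over the tangent of half this angle, whatever the lens; pixels are square), "cx", "cy" (the principal point, pixels), "xyz" and "attitude" of the camera in the world. Camera axes: x right, y up, looking along -z (the intrinsics and any distortion apply to the point x, -y, -z); pixel columns grow to the right and rows downward; lengths in m; the calibration is good to about 2 mm. A picture is of the moment at which its call begins: read the wrist's pose just before it. get_calibration takes no time and is no camera call; for the wrist camera it gives the pose at the moment of the call.
- manip.sign_off(): hands the job in, once; it reports no verdict.
The state is a dict: "t": time; "joint_pos": joint angles; "joint_vel": joint speeds; "effort": joint torques, N m; "tool_pos": TCP position; "tcp_rot": TCP orientation; "contact_force": force on the tool from outside, world axes, zero at the start; "wrist_torque": the same for the moment, N m; "gripper_width": finger opening in m.
Only numpy, scipy, OpenCV 4.12 (cv2) and the standard library are available. Lean on these libraries where they do the work, as an engineer would, in place of code of your own. Each camera call takes 0.05 s, during which the arm holds its last target. There are 200 camera calls.

## Working session

There is one attempt and no reset: what is moved stays moved. The work goes in short steps, Python scripts to look and compute and a tool call to move; the robot and the scene stay as the last step left them, time stands still between calls to the robot, and variables do not carry over. Pictures are saved under pics/ and viewed, about 8 in all and at most 12, crops included, and the job is handed in when it is done.

Besides the shell and the picture viewer there is one more tool, called after ">>>" as name([rows], argument=value, ...), one row to a line, values as JSON. step_arm: Moves the arm, as the interface text tells. Its arguments: {"type":"object","properties":{"motion":{"type":"array","items":{"type":"object","properties":{"dp":{"type":"array","items":{"type":"number"}},"spin":{"type":"number"},"hand":{"type":"number"}}}}},"required":["motion"]}

```bash
mkdir -p pics
python3 - <<'E'
from rig import manip
import cv2
for n in("scene","side"):
    f=manip.grab_frame(n);cv2.imwrite(f"pics/{n}0.png",cv2.resize(f[:,:,::-1],(800,600)))
    c=manip.get_calibration(n);print(n,c)
s=manip.get_state();print(s)
E
```

```text
scene {'vertical_fov': 55.72685739134572, 'cx': 255.34907606800348, 'cy': 189.48151777772898, 'xyz': array([ 0.93823938, -0.58278288,  0.57418177]), 'attitude': array([[ 0.84575958, -0.30358499,  0.43877885],
       [ 0.53339542,  0.50174511, -0.68098544],
       [-0.01341819,  0.80999259,  0.58628658]])}
side {'vertical_fov': 42.76000175730836, 'cx': 258.4023833121814, 'cy': 190.65062850967956, 'xyz': array([ 0.4876911 , -0.69964953,  0.74054677]), 'attitude': array([[ 0.99589264,  0.07543477, -0.05007438],
       [-0.08823357,  0.68448411, -0.72366866],
       [-0.02031466,  0.72511454,  0.68832857]])}
{'t': 0.1, 'joint_pos': array([-7.86157321e+01,  1.40815380e+01,  8.93176160e+01,  1.44669999e-03,
        7.67007352e+01, -9.97449108e+00]), 'joint_vel': array([ 0.02126822, -0.0217601 , -0.13164129,  0.03806074,  0.07654194,
        0.00390499]), 'effort': array([ 1.60598564e-03, -4.30669963e+01, -3.27128577e+01, -1.47703595e-04,
        2.84960195e-03,  1.89731981e-05]), 'tool_pos': array([ 0.23665432, -0.60485891,  0.23027756]), 'tcp_rot': array([[ 9.31320385e-01,  3.64200820e-01, -3.20036560e-04],
       [ 3.64200814e-01, -9.31318865e-01,  1.71394514e-03],
       [ 3.26164140e-04, -1.71278963e-03, -9.99998480e-01]]), 'contact_force': array([ 0.85775694, -0.17403407,  0.16841059]), 'wrist_torque': array([-0.04268102,  0.01306226,  0.04436159]), 'gripper_width': 0.0858364909165761}
```

View pics/scene0.png

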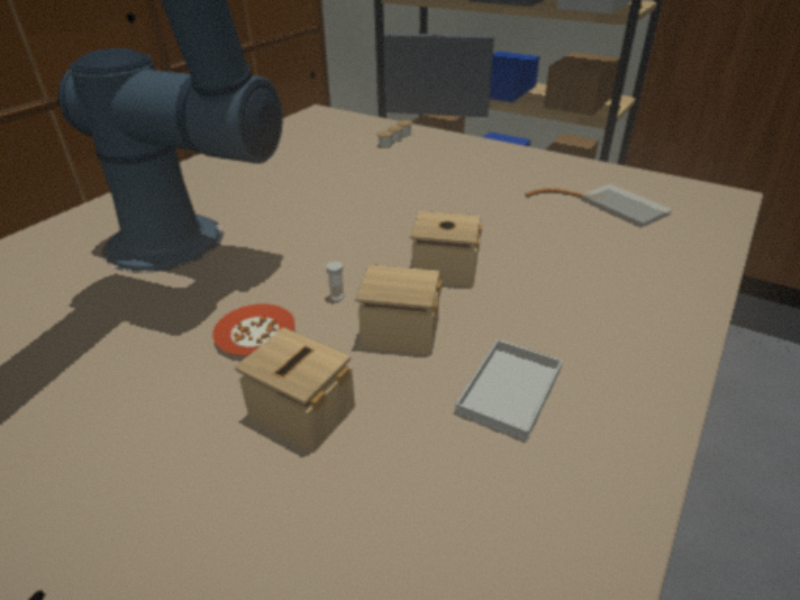

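View pics/side0.png

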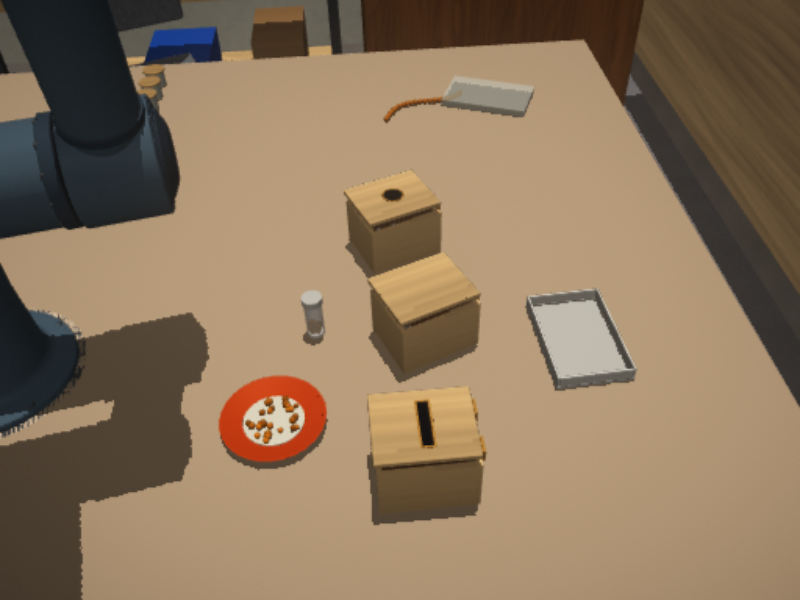

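The scene and side pictures show box_round as the farthest box (+y). In the side view its hole is near (393,194) and its lid corners near (345,192), (408,174), (440,205) and (375,222), on the 800x600 scale. box_plain is in the middle and box_slot is nearest the camera. I'll enlarge the lid next.

```bash
cat > h.py <<'E'
import numpy as np
from rig import manip
def ray(n,u,v,z,c=None):
    c=c or manip.get_calibration(n)
    f=192/np.tan(np.radians(c["vertical_fov"]/2))
    d=c["attitude"]@np.array([(u-c["cx"])/f,-(v-c["cy"])/f,-1])
    return c["xyz"]+d*(z-c["xyz"][2])/d[2]
E
python3 - <<'E'
from h import *
import cv2
a=cv2.imread("pics/side0.png"); b=cv2.imread("pics/scene0.png")
A=cv2.resize(a[160:280,330:490],None,fx=5,fy=5,interpolation=cv2.INTER_CUBIC)
cv2.imwrite("pics/c1.png",A)
for n,P in(("side",[(345,192),(408,174),(440,205),(375,222),(393,194)]),("scene",[(416,214),(480,216),(480,243),(412,239),(447,225)])):
    for p in P: print(n,p,ray(n,p[0]*.64,p[1]*.64,.093).round(4))
E
```

```text
side (345, 192) [0.4702 0.2111 0.093 ]
side (408, 174) [0.5645 0.2456 0.093 ]
side (440, 205) [0.6022 0.1644 0.093 ]
side (375, 222) [0.5089 0.1362 0.093 ]
side (393, 194) [0.5386 0.1982 0.093 ]
scene (416, 214) [0.4696 0.2058 0.093 ]
scene (480, 216) [0.5718 0.2578 0.093 ]
scene (480, 243) [0.613  0.1722 0.093 ]
scene (412, 239) [0.5097 0.1256 0.093 ]
scene (447, 225) [0.537  0.1984 0.093 ]
```

View pics/c1.png

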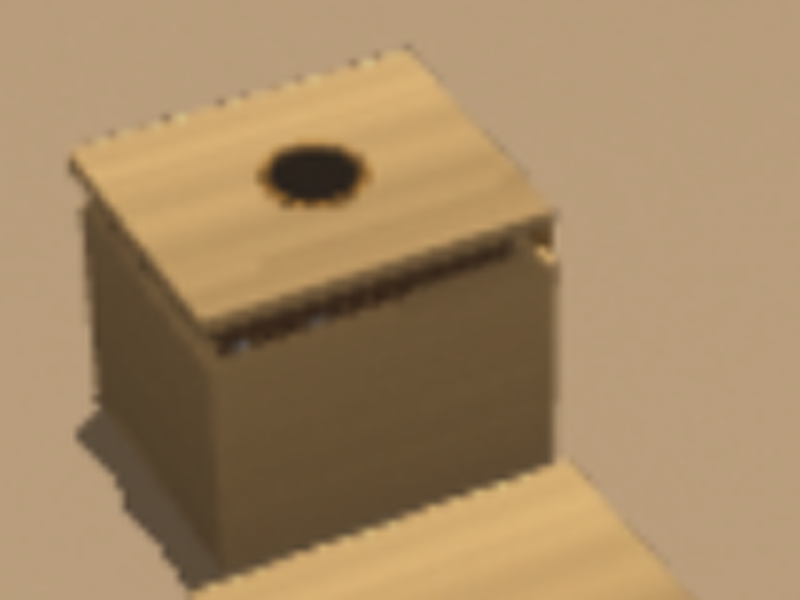

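Run:
```python
from h import *
P=[(70,155),(408,47),(555,213),(208,325),(314,175)]
Q=[ray("side",(330+u/5)*.64,(160+v/5)*.64,.093)[:2] for u,v in P]
FL,BL,BR,FR,H=map(np.array,Q)
for q in Q:print(q.round(4))
ax=(BL+BR-FL-FR)/2;L=np.linalg.norm(ax);ay=(FL+BL-FR-BR)/2
print(L,np.linalg.norm(ay),np.degrees(np.arctan2(ax[1],ax[0])),np.degrees(np.arctan2(-ay[0],ay[1])))
ang=np.arctan2(ax[1]-ay[0],ax[0]+ay[1]);e=np.array([np.cos(ang),np.sin(ang)])
c=(FL+FR+BL+BR)/4; p=c-e*(.056-.018)
print("centre",c,"press",p,"yaw",np.degrees(ang))
s=manip.get_state();d=np.r_[p,.16]-s["tool_pos"];print("dp",1000*s["tcp_rot"].T@d)
x=s["tcp_rot"][:,0];print("tool x yaw",np.degrees(np.arctan2(x[1],x[0])))
```

```text
[0.4688 0.2138]
[0.571 0.257]
[0.6043 0.1698]
[0.5039 0.13  ]
[0.5381 0.1958]
0.10943866520499516 0.09199644404233787 22.279485775329878 21.80402526760474
centre [0.5369872  0.19264972] press [0.50176972 0.17837634] yaw 22.062340648346773
dp [ 532.13937454 -632.76614026   71.53503209]
tool x yaw 21.358408932727514
```

>>> step_arm([
  {"dp":[30,-36,0],"spin":0,"hand":0},
  {"dp":[30,-36,0],"spin":0,"hand":0},
  {"dp":[30,-36,0],"spin":0,"hand":0},
  {"dp":[30,-36,0],"spin":0,"hand":0},
  {"dp":[30,-36,0],"spin":0,"hand":0},
])

```text
t: 0.72
tool_pos: [0.3111, -0.3814, 0.2308]
tcp_rot: [[0.931, 0.364, -0.0], [0.364, -0.931, 0.001], [0.0, -0.001, -1.0]]
contact_force: [0.1, 0.4, 0.1]
gripper_width: 0.0001
```

>>> step_arm([
  {"dp":[30,-36,0],"spin":0,"hand":0},
  {"dp":[30,-36,0],"spin":0,"hand":0},
  {"dp":[30,-36,0],"spin":0,"hand":0},
  {"dp":[30,-36,0],"spin":0,"hand":0},
  {"dp":[30,-36,0],"spin":0,"hand":0},
])

```text
t: 1.35
tool_pos: [0.3851, -0.1592, 0.231]
tcp_rot: [[0.931, 0.364, -0.0], [0.364, -0.931, 0.0], [0.0, -0.0, -1.0]]
contact_force: [0.3, 0.4, -0.5]
gripper_width: 0.0002
```

>>> step_arm([
  {"dp":[30,-36,0],"spin":0,"hand":0},
  {"dp":[30,-36,0],"spin":0,"hand":0},
  {"dp":[30,-36,0],"spin":0,"hand":0},
  {"dp":[30,-36,0],"spin":0,"hand":0},
  {"dp":[30,-36,0],"spin":0,"hand":0},
])

```text
t: 1.98
tool_pos: [0.4592, 0.0631, 0.2311]
tcp_rot: [[0.931, 0.364, -0.0], [0.364, -0.931, -0.0], [-0.0, 0.0, -1.0]]
contact_force: [-0.1, -0.8, 0.8]
gripper_width: 0.0
```

Run:
```python
from h import *
s=manip.get_state();R=s["tcp_rot"];print(s["t"],s["tool_pos"],R.round(3),s["contact_force"],s["gripper_width"])
print("dp",1000*R.T@(np.array([.5018,.1784,.13])-s["tool_pos"]))
```

```text
1.975 [0.45919616 0.06307846 0.2310602 ] [[ 0.931  0.364 -0.   ]
 [ 0.364 -0.931 -0.   ]
 [-0.     0.    -1.   ]] [-0.10169937 -0.75807803  0.80408061] 1.1033932902557533e-05
dp [ 81.71824491 -91.86754916 101.04350298]
```

Next I'll move above the press point, down to about z = 0.121, and check with a picture.

>>> step_arm([
  {"dp":[41,-46,0],"spin":0,"hand":0},
  {"dp":[41,-46,0],"spin":0,"hand":0},
  {"dp":[0,0,50],"spin":0,"hand":0},
  {"dp":[0,0,50],"spin":0,"hand":0},
  {"dp":[0,0,10],"spin":0,"hand":0},
])

```text
t: 2.6
tool_pos: [0.4989, 0.1768, 0.1173]
tcp_rot: [[0.931, 0.365, -0.008], [0.365, -0.931, -0.001], [-0.008, -0.002, -1.0]]
contact_force: [0.8, -0.0, -0.1]
gripper_width: 0.0003
```

Run:
```python
from h import *
import cv2
a=cv2.resize(manip.grab_frame("side")[:,:,::-1],(800,600))[60:300,280:520]
w=manip.grab_frame("wrist")[:,:,::-1]
A=np.hstack([cv2.resize(a,(384,384),interpolation=cv2.INTER_CUBIC),w[:, 48:464]])
cv2.imwrite("pics/c2.png",A)
print(manip.get_state()["tool_pos"])
```

```text
[0.50149958 0.17679993 0.12071713]
```

View pics/c2.png

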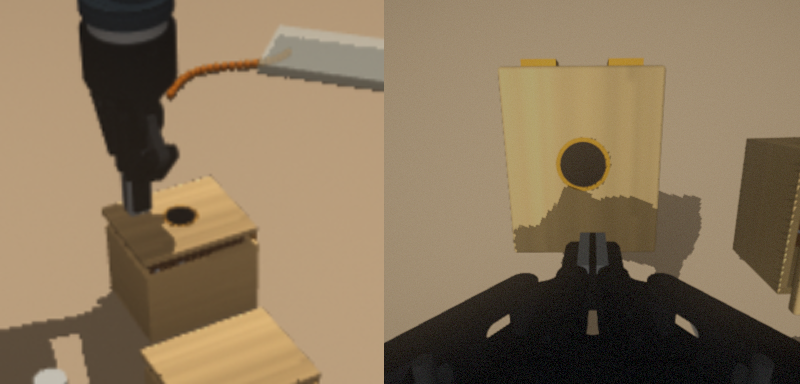

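The wrist picture shows the shut fingertips at (592,235), near the lid's front edge. That edge runs from (515,252) to (657,250), and the hole is at (583,164). I'll use it for a second measurement.

Run:
```python
from h import *
s=manip.get_state();R=s["tcp_rot"]
Q=[ray("wrist",u-336,v,.093) for u,v in [(515,252),(499,67),(665,66),(657,250),(583,164)]]
FL,BL,BR,FR,H=Q
for q in Q: print(q.round(4))
f=(FL+FR)/2;b=(BL+BR)/2;e=(b-f)/np.linalg.norm(b-f);p=f+.018*e
print(np.linalg.norm(b-f),np.linalg.norm(FL-FR),"press",p,"dp",1000*R.T@(p-s["tool_pos"]))
```

```text
[0.4664 0.2185 0.093 ]
[0.5714 0.2596 0.093 ]
[0.6051 0.1748 0.093 ]
[0.5019 0.1315 0.093 ]
[0.5378 0.1974 0.093 ]
0.11231443359764533 0.09397161235983935 press [0.50083998 0.18172381 0.093     ] dp [ 1.23342978 -4.81234429 27.71712018]
```

>>> step_arm([
  {"dp":[0,-3,12],"spin":0,"hand":0},
  {"dp":[0,0,11],"spin":0,"hand":0},
  {"dp":[0,0,0],"spin":0,"hand":0},
  {"dp":[0,0,0],"spin":0,"hand":0},
])

```text
t: 3.2
tool_pos: [0.5012, 0.1798, 0.0987]
tcp_rot: [[0.931, 0.364, 0.001], [0.364, -0.931, 0.0], [0.001, 0.0, -1.0]]
contact_force: [-0.8, 0.0, 0.4]
gripper_width: -0.0002
```

>>> step_arm([
  {"dp":[0,0,4],"spin":0,"hand":0},
  {"dp":[0,0,4],"spin":0,"hand":0},
  {"dp":[0,0,3],"spin":0,"hand":0},
  {"dp":[0,0,0],"spin":0,"hand":0},
])

```text
t: 3.7
tool_pos: [0.5011, 0.1797, 0.0872]
tcp_rot: [[0.931, 0.364, 0.0], [0.364, -0.931, -0.0], [0.0, 0.0, -1.0]]
contact_force: [-0.6, -0.2, 2.1]
gripper_width: -0.0001
```

Contact is made, with 2 N at z = 0.087, about 6 mm down. I'll carry on to the stop.

>>> step_arm([
  {"dp":[0,0,2],"spin":0,"hand":0},
  {"dp":[0,0,1],"spin":0,"hand":0},
  {"dp":[0,0,0],"spin":0,"hand":0},
])

```text
t: 4.08
tool_pos: [0.5011, 0.1797, 0.0846]
tcp_rot: [[0.931, 0.364, 0.0], [0.364, -0.931, -0.0], [0.0, 0.0, -1.0]]
contact_force: [-1.3, -0.9, 2.9]
gripper_width: 0.0003
```

>>> step_arm([
  {"dp":[0,0,1],"spin":0,"hand":0},
  {"dp":[0,0,0.5],"spin":0,"hand":0},
  {"dp":[0,0,0],"spin":0,"hand":0},
])

```text
t: 4.45
tool_pos: [0.5011, 0.1798, 0.0839]
tcp_rot: [[0.931, 0.364, -0.0], [0.364, -0.931, -0.0], [-0.0, 0.0, -1.0]]
contact_force: [-4.6, -2.4, 10.2]
gripper_width: -0.0001
```

The force rose to 10 N, so the lid is at its stop. Now I'll draw back straight up, well above 150 mm.

>>> step_arm([
  {"dp":[0,0,-25],"spin":0,"hand":0},
  {"dp":[0,0,-40],"spin":0,"hand":0},
  {"dp":[0,0,-40],"spin":0,"hand":0},
  {"dp":[0,0,-40],"spin":0,"hand":0},
  {"dp":[-20,0,-20],"spin":0,"hand":0},
])

```text
t: 5.08
tool_pos: [0.4833, 0.1728, 0.2501]
tcp_rot: [[0.931, 0.365, 0.003], [0.365, -0.931, 0.001], [0.004, 0.0, -1.0]]
contact_force: [-0.0, -0.4, 0.0]
gripper_width: 0.0003
```

>>> step_arm([
  {"dp":[-30,0,0],"spin":0,"hand":0},
  {"dp":[-20,0,0],"spin":0,"hand":0},
  {"dp":[0,0,0],"spin":0,"hand":0},
  {"dp":[0,0,0],"spin":0,"hand":0},
  {"dp":[0,0,0],"spin":0,"hand":0},
])

```text
t: 5.7
tool_pos: [0.4362, 0.1545, 0.2476]
tcp_rot: [[0.931, 0.364, -0.0], [0.364, -0.931, 0.0], [-0.0, -0.0, -1.0]]
contact_force: [0.8, 0.2, 0.8]
gripper_width: 0.0001
```

Run:
```python
from h import *
import cv2
cv2.imwrite("pics/end.png",cv2.resize(manip.grab_frame("side")[:,:,::-1],(800,600)))
s=manip.get_state();print(s["t"],s["tool_pos"],s["contact_force"])
```

```text
5.75 [0.43614879 0.15445024 0.24762114] [ 1.06834028 -0.25746035  0.20061059]
```

View pics/end.png

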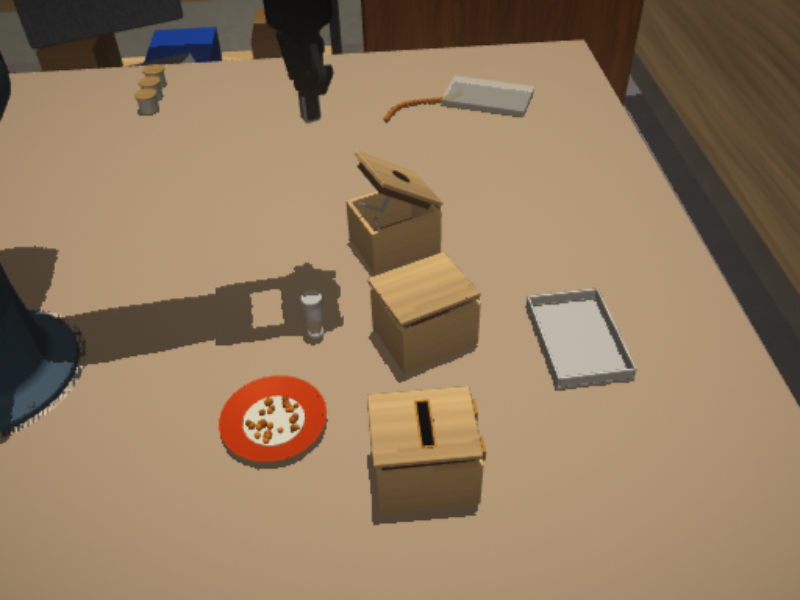

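The round-hole lid stands open, with its front edge at about (357,155) and its hinge side at (440,205). The other lids are shut, nothing else has moved, and the gripper is clear at (310,115).

```bash
python3 -c "
from rig import manip
manip.sign_off()"
```

```text
the job is handed in; nothing more can be done
```

The round-hole box is open. I pressed its lid once, about 18 mm behind the front edge, until it met its stop at TCP z = 84 mm with about 10 N upward. Then I drew straight up and clear, and handed in at about 5.8 s.

The last side picture, about 1.3 s after the press, shows that lid standing open by itself. The slotted and plain lids are shut. The boxes, saucer, vial and tray look unmoved by eye; I did not re-measure their positions. The gripper is about 250 mm up, and its force reading is near zero.

No check failed. The only disagreement was about 3 mm between the side and wrist measurements of the press point, so I pressed between the two.

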